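# Stock check of the wide tilt-out bin

### The arm

A 6-joint arm with a two-finger parallel gripper is mounted at the origin on the work surface. World frame = base frame: x ahead of the robot, y to its left, z up, the work surface at z = 0. Lengths are in m, angles in degrees, forces in N, time in s.
With the tool pointing down it reaches from about 0.3 to 0.75 m from the base axis. Payload 8.5 kg.
Tool frame: the origin (TCP) lies at the very end of the fingers, on their centre line; the grasp point (between the pads) lies env.pinch_z behind it (env.pinch_z is the distance from the TCP to the grasp point, in m); z points along the fingers, y is the line along which they close (so a half turn about z gives the same grasp; the last joint's range is limited). The gripper opens to 85 mm and grips with 20 to 120 N. Pads are 22 mm wide; open, the fingers measure 114 mm over their backs; the gripper's body (76 mm by 85 mm) begins 54 mm behind the grasp point. The pads swing forward as they close: fully open they stand 13 mm farther back than shut.
Start: joints at [58.654, 21.807, 74.336, -0, 83.858, -12.336], TCP at [0.179, 0.52, 0.231] pointing down, gripper open.
Joint ranges: [-178.18, 178.18], [-50.72, 133.34], [12.68, 142.11], [-81.47, 261.47], [9.98, 163.14], [-165.26, 165.26]. Speed limits (degrees/s): [136.94, 136.94, 180, 180, 180, 180].

### API

Orientations are given as a 3x3 rotation matrix whose columns are the frame's x, y, z axes.
In Python, from rig import telemetry, get_image, env gives the robot as it stands. The module is installed in compiled form; this text tells all that it offers.
- The arm moves only by the tool apply_moves, never from a script. Its argument "series" is a list of rows, each a list of 7 numbers: the shift along the tool's x, y, z in mm, then the turn, a rotation vector about the tool's x, y, z in degrees, then the opening, from 0 (shut) to 1 (fully open). A call has 1 to 12 rows; each row shifts and turns the commanded pose from where the row before left it, along the tool's axes as they then stand; what a row does not reach is not made up. A row lasts 1/8 s, in which the tool goes at most 62.5 mm and 10.7 degrees, less where a joint would pass 70% of its speed; a pose out of reach is approached as far as the arm can. A call with a gripper value outside its range is refused whole. The fingers move at their own pace and stop on an object; "grip_force" is the grip in N (left out, the last holds). Time passes only in rows, so rows that do not move let the fingers close. It gives the time, the measured TCP pose, the force, the opening and the grip force at its end, in the units of the state.
- telemetry.observe(): the state, without advancing time (a new reading comes with each control period).
- get_image(name): name is "side" or "top" or "wrist"; returns a dict with "frame" (420x560x3 uint8, red, green, blue), "z_map" (420x560 float32, m along the optical axis (not along the pixel's ray), 0 where there is no reading), "vertical_fov" (degrees; the focal length in pixels is half the picture's height over the tangent of half this angle, whatever the lens; pixels are square), "cx", "cy" (the principal point, pixels), "eye" and "attitude" of the camera in the world; the wrist camera has in their place "mount" (4x4, takes a point from camera to tool coordinates, whose origin is the TCP and whose axes are the flange's). Camera axes: x right, y up, looking along -z (the intrinsics and any distortion apply to the point x, -y, -z); pixel columns grow to the right and rows downward; lengths in m; the calibration is good to about 2 mm. A picture is of the moment at which its call begins: read the wrist's pose just before it.
- env.close_job(): hands the job in; it is judged then, once.
The state is a dict: "time_s": time; "q": joint angles; "qvel": joint speeds; "joint_efforts": joint torques, N m; "position": TCP position; "tool_rot": TCP orientation; "ft_force": force on the tool from outside, world axes, zero at the start; "wrist_torque": the same for the moment, N m; "grip_width": finger opening in m; "gripper_force": force on a finger pad.
Only numpy, scipy, OpenCV 4.12 (cv2) and the standard library are available. Lean on these libraries where they do the work, as an engineer would, in place of code of your own. Each camera call takes 0.05 s, during which the arm holds its last target. There are 200 camera calls.

### The job

Check the stock of bolts on the welding table: of the three tilt-out bins in the rack, take the widest by its bar, tip it forward all the way and keep it open for about two seconds so that the stock can be counted. Then push it back until it clicks fully home and let go. Leave the other two bins shut.

Things in the scene. Friction and masses are not known exactly. Their poses are not given: they have to be found in the camera images.
- wide_bin (a joint): Tilt of the widest bin (bare metal, 124 mm wide, 85 deep, front panel 112 tall), rad. 0 = upright, home at its stop; to 0.8 (open stop) as its top tips forward, towards the robot, on a level pivot at its bottom front edge. Stiff pivot: it stays where left when well open, but from below about 0.15 it drops home by its own weight: the click. 3 N at the bar moves it.
- wide_bar (a point): Middle of the widest bin's bar: round steel, 12 mm thick, 100 long, level, on a post at each end; open window 45 mm high between bar and front panel. Shut, it is 183 mm above the table; behind it nothing of the rack exceeds 122 mm. Turns with the bin: y along the bar, z from pivot to bar (up when shut), x to the bin's back (away from the robot when shut). Pivot line: 165 mm from here against z.
- narrow_a_bin (a joint): Tilt, rad, of one of the two narrow bins (78 mm wide, bar 62 mm long, else as the wide one): 0 = shut. To be left shut. The three bins stand in grey open-topped cases in a row, 140 mm apart, on one steel plate; the wide one may be in any of the three places, and the rack's place and turn vary.
- narrow_b_bin (a joint): Tilt, rad, of the other narrow bin, the same in every way: 0 = shut. To be left shut.

How it is judged:
By the outcome, as a careful person would: the job done as asked, in the order asked, and still so for the second after the job is handed in, with the robot touching nothing.
It also fails if it takes over 40 s, if anything falls off the work surface, if the arm or the gripper's body presses on something with over 40 N, if the wrist force passes 120 N, or if a joint passes its speed limit or range.

## Working session

There is one attempt and no reset: what is moved stays moved. The work goes in short steps, Python scripts to look and compute and a tool call to move; the robot and the scene stay as the last step left them, time stands still between calls to the robot, and variables do not carry over. Pictures are saved under pics/ and viewed, at most 10 in all, crops included, and the job is handed in when it is done.

Besides the shell and the picture viewer there is one more tool, called by a JSON object that holds its "op" and its "data". apply_moves: Moves the arm, as the interface text tells. Its arguments: {"type":"object","properties":{"series":{"type":"array"},"grip_force":{"type":"number"}},"required":["series"]}

```bash
mkdir -p pics
cat > h.py <<'E'
import numpy as np, cv2
from rig import telemetry, get_image, env
def shot(n):
    s=telemetry.observe(); d=get_image(n); d['s']=s; return d
def cloud(d):
    z=d['z_map']; h,w=z.shape; f=h/2/np.tan(np.radians(d['vertical_fov'])/2)
    v,u=np.mgrid[:h,:w]
    p=np.stack([(u-d['cx'])/f*z,-(v-d['cy'])/f*z,-z],-1)
    if 'mount' in d:
        M=np.array(d['mount']); p=p@M[:3,:3].T+M[:3,3]
        R=np.array(d['s']['tool_rot']); t=np.array(d['s']['position'])
    else: R=np.array(d['attitude']); t=np.array(d['eye'])
    P=p@R.T+t; P[z==0]=np.nan; return P
E
python3 - <<'E'
from h import *
np.set_printoptions(precision=4,suppress=True)
for n in ['top','side']:
    d=shot(n); print(n,{k:v for k,v in d.items() if k not in('frame','z_map','s')})
    cv2.imwrite(f'pics/{n}.png',d['frame'][...,::-1]); np.save(n+'.npy',cloud(d))
print(env.pinch_z, d['s'])
d=shot('wrist');print({k:v for k,v in d.items() if k not in('frame','z_map','s')})
E
```

```text
top {'vertical_fov': 52.98450323115942, 'cx': 275.13416874364935, 'cy': 209.75188331860886, 'eye': array([0.5241, 0.0368, 0.7743]), 'attitude': array([[-0.0187,  0.9839, -0.1778],
       [-0.9994, -0.0135,  0.0304],
       [ 0.0275,  0.1783,  0.9836]])}
side {'vertical_fov': 51.290546979407566, 'cx': 283.00050997049226, 'cy': 205.79199860180913, 'eye': array([ 0.5834, -0.5109,  0.5852]), 'attitude': array([[ 0.9979,  0.047 , -0.0455],
       [-0.0652,  0.6516, -0.7557],
       [-0.0059,  0.7571,  0.6533]])}
0.0187 {'time_s': 0.05, 'q': array([ 58.653 ,  21.837 ,  74.3851,  -0.0008,  83.8575, -12.336 ]), 'qvel': array([-0.0137,  0.0385,  0.0087, -0.0423, -0.1346,  0.023 ]), 'joint_efforts': array([  0.0046, -44.9701, -23.1964,  -0.0002,   0.0035,  -0.    ]), 'position': array([0.179 , 0.5197, 0.2307]), 'tool_rot': array([[-0.9455,  0.3257, -0.0007],
       [ 0.3257,  0.9455, -0.0012],
       [ 0.0003, -0.0014, -1.    ]]), 'ft_force': array([-0.3487,  0.5522, -0.569 ]), 'wrist_torque': array([ 0.0165, -0.0152, -0.0129]), 'gripper_force': 0.0, 'grip_width': 0.08517493749033438}
{'vertical_fov': 71.41026048272505, 'cx': 277.4055705791755, 'cy': 208.96605747165728, 'mount': array([[ 0.0002,  0.9486,  0.3163,  0.0815],
       [ 1.    , -0.0002, -0.0002,  0.001 ],
       [-0.0001,  0.3163, -0.9486, -0.1429],
       [ 0.    ,  0.    ,  0.    ,  1.    ]])}
```

View pics/top.png

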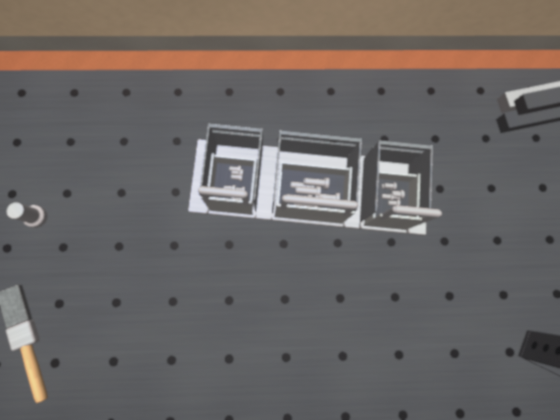

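View pics/side.png

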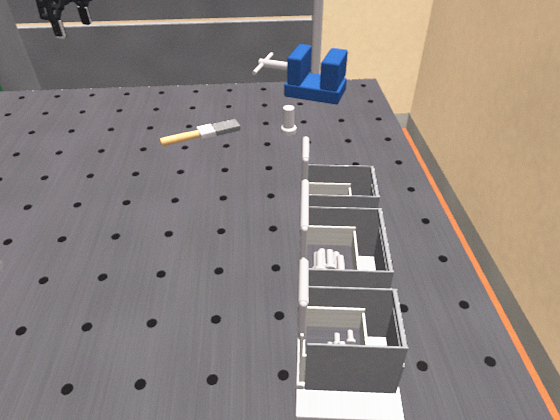

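The widest bin is the middle one. In the top view its bar runs from about (285,198) to (356,204), and the narrow bars lie at (222,191) and (417,210).

Run:
```python
from h import *
np.set_printoptions(precision=4,suppress=True)
P=np.load('top.npy'); m=(P[...,2]>.165)&(P[...,2]<.2)
n,l,st,c=cv2.connectedComponentsWithStats(m.astype(np.uint8))
for i in range(1,n):
    if st[i,4]<30: continue
    Q=P[l==i]; k=Q.mean(0); w,V=np.linalg.eigh(np.cov(Q[:,:2].T)); a=V[:,1]; t=(Q[:,:2]-k[:2])@a
    print(st[i],k,np.median(Q,0),np.percentile(Q[:,2],95),'axis',a,t.min(),t.max(), 'mid',k[:2]+a*(t.min()+t.max())/2)
P=np.load('side.npy'); m=(P[...,2]>.165)&(P[...,2]<.2)&(P[...,0]>.4)
n,l,st,c=cv2.connectedComponentsWithStats(m.astype(np.uint8))
print('side')
for i in range(1,n):
    if st[i,4]<30: continue
    Q=P[l==i]; k=Q.mean(0);print(st[i],k,Q.min(0),Q.max(0))
```

```text
[198 186  51  14 426] [0.657  0.0923 0.1869] [0.6569 0.0922 0.1879] 0.19032826691170046 axis [0.1132 0.9936] -0.03498141466111386 0.036573346730652705 mid [0.6571 0.0931]
[282 194  77  17 642] [ 0.6415 -0.0451  0.1874] [ 0.6415 -0.0452  0.1882] 0.19053020455700528 axis [0.113  0.9936] -0.056053848598054096 0.05405166865139491 mid [ 0.6414 -0.0461]
[389 205  53  14 432] [ 0.626  -0.182   0.1867] [ 0.626  -0.1821  0.188 ] 0.1903467167244562 axis [0.1129 0.9936] -0.037491671403418025 0.03294705602867305 mid [ 0.6258 -0.1843]
side
[527   0  33  21 342] [1.452  0.8039 0.1794] [1.4474 0.7291 0.1651] [1.4571 0.9171 0.1999]
[302 136   8  35 244] [0.6569 0.0836 0.1839] [0.6493 0.0586 0.1652] [0.6668 0.1275 0.1903]
[300 179   9  63 485] [ 0.6403 -0.0573  0.1853] [ 0.631  -0.0993  0.1651] [0.652  0.0094 0.1903]
[298 258  11  58 563] [ 0.6254 -0.1915  0.1851] [ 0.6173 -0.2187  0.1651] [ 0.6351 -0.1495  0.1904]
```

```bash
cat > plan.py <<'E'
from h import *
from scipy.spatial.transform import Rotation as Ro, Slerp
def rows(poses,p,R,grip):
    """poses: list of (p,R) targets; returns rounded rows, simulating the rounding"""
    out=[]
    for tp,tR in poses:
        s=np.round(R.T@(tp-p)*1000,0); r=np.round(Ro.from_matrix(R.T@tR).as_rotvec(degrees=True),1)
        out.append([*map(float,s),*map(float,r),grip]); p=p+R@s/1000; R=R@Ro.from_rotvec(r,degrees=True).as_matrix()
    print(str(out).replace('.0,',',')); print('end',p.round(4)); return p,R
def line(p0,R0,p1,R1,n):
    S=Slerp([0,1],Ro.from_matrix([R0,R1]))
    return [(p0+(p1-p0)*i/n,S(i/n).as_matrix()) for i in range(1,n+1)]
yb=np.array([.113,.9936,0]); yb/=np.linalg.norm(yb); xb=np.array([yb[1],-yb[0],0])
bar=np.array([.641,-.0455,.183]); piv=bar-[0,0,.165]
R1=np.stack([yb,xb,[0,0,-1]],1)
E
python3 - <<'E'
from plan import *
s=telemetry.observe(); p=s['position'];R=s['tool_rot']
rows(line(p,R,np.array([*bar[:2],.26]),R1,12),p,R,1)
E
```

```text
[[-52, -32, -2, -0, 0, 6.5, 1], [-55, -26, -3, -0, 0, 6.4, 1], [-57, -20, -2, -0, 0, 6.5, 1], [-60, -13, -3, -0, 0, 6.4, 1], [-60, -6, -2, -0, 0, 6.5, 1], [-61, 1, -2, -0, 0, 6.4, 1], [-60, 7, -3, -0, 0, 6.5, 1], [-60, 14, -2, -0, 0, 6.5, 1], [-57, 21, -3, -0, 0, 6.4, 1], [-54, 27, -2, -0, 0, 6.5, 1], [-51, 33, -2, -0, 0, 6.4, 1], [-47, 39, -3, -0, 0.1, 6.5, 1]]
end [ 0.6414 -0.045   0.2601]
```

{"op": "apply_moves", "data": {"series": [[-52, -32, -2, 0, 0, 6.5, 1], [-55, -26, -3, 0, 0, 6.4, 1], [-57, -20, -2, 0, 0, 6.5, 1], [-60, -13, -3, 0, 0, 6.4, 1], [-60, -6, -2, 0, 0, 6.5, 1], [-61, 1, -2, 0, 0, 6.4, 1], [-60, 7, -3, 0, 0, 6.5, 1], [-60, 14, -2, 0, 0, 6.5, 1], [-57, 21, -3, 0, 0, 6.4, 1], [-54, 27, -2, 0, 0, 6.5, 1], [-51, 33, -2, 0, 0, 6.4, 1], [-47, 39, -3, 0, 0.1, 6.5, 1]]}}

```text
time_s: 1.65
position: [0.6424, -0.0466, 0.2601]
tool_rot: [[0.117, 0.993, -0.0], [0.993, -0.117, 0.002], [0.002, -0.001, -1.0]]
ft_force: [1.1, 0.7, 0.1]
grip_width: 0.0856
gripper_force: 0.0
```

{"op": "apply_moves", "data": {"series": [[0, 0, 0, 0, 0, 0, 1], [0, 0, 0, 0, 0, 0, 1]]}}

```text
time_s: 1.9
position: [0.6412, -0.0446, 0.2598]
tool_rot: [[0.113, 0.994, -0.001], [0.994, -0.113, 0.002], [0.002, -0.001, -1.0]]
ft_force: [0.2, 0.9, 0.0]
grip_width: 0.085
gripper_force: 0.0
```

Run:
```python
from plan import *
np.set_printoptions(precision=4,suppress=True)
d=shot('wrist'); s=d['s']; print(s['time_s'],s['q'],s['position'],s['tool_rot'])
cv2.imwrite('pics/w1.png',d['frame'][...,::-1])
P=cloud(d); m=(P[...,2]>.165)&(P[...,2]<.2)
n,l,st,c=cv2.connectedComponentsWithStats(m.astype(np.uint8))
for i in range(1,n):
    if st[i,4]<100: continue
    Q=P[l==i];print(st[i],np.median(Q,0),Q.min(0),Q.max(0))
```

```text
1.9 [-14.5594  30.7097  54.6919   0.1115  94.6856  -8.0649] [ 0.6412 -0.0446  0.2598] [[ 0.113   0.9936 -0.001 ]
 [ 0.9936 -0.1129  0.0023]
 [ 0.0021 -0.0012 -1.    ]]
[ 269    0   19   80 1388] [0.6561 0.0829 0.1881] [0.6486 0.0598 0.1657] [0.6641 0.1045 0.1912]
[ 271  146   16  134 1935] [ 0.6427 -0.0362  0.1882] [ 0.6312 -0.0965  0.1651] [0.6533 0.0114 0.191 ]
[272 312  13  52 614] [ 0.6288 -0.1583  0.1872] [ 0.62   -0.1874  0.1651] [ 0.6351 -0.1456  0.1902]
```

View pics/w1.png

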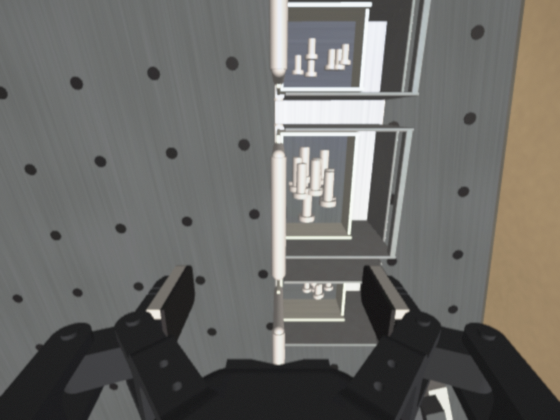

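The bar (column ~279, rows 150–278) lies centred between the open fingers (inner edges at columns ~190 and ~365). I'll go down and close.

{"op": "apply_moves", "data": {"series": [[0, 0, 32, 0, 0, 0, 1], [0, 0, 32, 0, 0, 0, 1], [0, 0, 32, 0, 0, 0, 1], [0, 0, 0, 0, 0, 0, 1], [0, 0, 0, 0, 0, 0, 0], [0, 0, 0, 0, 0, 0, 0], [0, 0, 0, 0, 0, 0, 0], [0, 0, 0, 0, 0, 0, 0], [0, 0, 0, 0, 0, 0, 0], [0, 0, 0, 0, 0, 0, 0]], "grip_force": 30}}

```text
time_s: 3.2
position: [0.6416, -0.0448, 0.1648]
tool_rot: [[0.113, 0.994, 0.001], [0.994, -0.113, 0.002], [0.002, 0.001, -1.0]]
ft_force: [-1.2, -0.2, 4.2]
grip_width: 0.0106
gripper_force: 29.3
```

Run:
```python
from plan import *
np.set_printoptions(precision=4,suppress=True)
s=telemetry.observe();print(s['time_s'],s['position'],s['grip_width'],s['gripper_force'],s['ft_force'])
p=s['position'];R=s['tool_rot']
c=p-R[:,2]*env.pinch_z; print('pinch',c); piv=np.array([c[0],c[1],.018])
def arc(a): 
    T=Ro.from_rotvec(-yb*a).as_matrix(); return piv+T@(p-piv),T@R
p1,R1=rows([arc(a) for a in np.linspace(0,.4,13)[1:]],p,R,0)
p2,R2=rows([arc(a) for a in np.linspace(.4,.8,13)[1:]],p1,R1,0)
print(R2)
```

```text
3.2 [ 0.6416 -0.0448  0.1648] 0.010583328765031444 29.268891513347626 [-1.1572 -0.1508  4.2141]
pinch [ 0.6416 -0.0448  0.1835]
[[-0, -5, 0, -1.9, 0, -0, 0], [-0, -5, 0, -1.9, 0, -0, 0], [-0, -5, 0, -1.9, 0, -0, 0], [-0, -5, 0, -1.9, 0, -0, 0], [-0, -4, 0, -1.9, 0, -0, 0], [-0, -5, 1, -2, 0, -0, 0], [-0, -5, -0, -1.9, 0, -0, 0], [-0, -5, -0, -1.9, 0, -0, 0], [-0, -5, -0, -1.9, 0, -0, 0], [-0, -5, -0, -1.9, 0, -0, 0], [-0, -5, -0, -1.9, 0, -0, 0], [-0, -5, -0, -1.9, 0, -0, 0]]
end [ 0.5846 -0.0382  0.153 ]
[[-0, -5, 0, -1.9, 0, -0, 0], [-0, -4, 0, -1.9, 0, -0, 0], [-0, -5, 0, -1.9, 0, -0, 0], [-0, -5, 0, -2, 0, -0, 0], [-0, -5, 0, -1.9, 0, -0, 0], [-0, -5, 0, -1.9, 0, -0, 0], [-0, -5, 0, -1.9, 0, -0.1, 0], [-0, -5, 1, -1.9, 0, 0, 0], [-0, -5, -0, -1.9, 0, 0, 0], [-0, -5, -0, -1.9, 0, 0, 0], [-0, -5, -0, -1.9, 0, 0, 0], [-0, -4, -0, -1.9, 0, 0, 0]]
end [ 0.5374 -0.0328  0.1205]
[[ 0.112   0.6923  0.7129]
 [ 0.9937 -0.0785 -0.0799]
 [ 0.0006  0.7173 -0.6967]]
```

{"op": "apply_moves", "data": {"series": [[0, -5, 0, -1.9, 0, 0, 0], [0, -5, 0, -1.9, 0, 0, 0], [0, -5, 0, -1.9, 0, 0, 0], [0, -5, 0, -1.9, 0, 0, 0], [0, -4, 0, -1.9, 0, 0, 0], [0, -5, 1, -2, 0, 0, 0], [0, -5, 0, -1.9, 0, 0, 0], [0, -5, 0, -1.9, 0, 0, 0], [0, -5, 0, -1.9, 0, 0, 0], [0, -5, 0, -1.9, 0, 0, 0], [0, -5, 0, -1.9, 0, 0, 0], [0, -5, 0, -1.9, 0, 0, 0]]}}

```text
time_s: 4.7
position: [0.5849, -0.0383, 0.1532]
tool_rot: [[0.114, 0.914, 0.39], [0.994, -0.105, -0.043], [0.001, 0.392, -0.92]]
ft_force: [2.9, 0.2, 0.8]
grip_width: 0.0105
gripper_force: 29.3
```

Run:
```python
from plan import *
np.set_printoptions(precision=4,suppress=True)
s=telemetry.observe();print(s['q'],s['wrist_torque'],s['position'])
```

```text
[-17.2249  21.327   93.3989   6.2683  42.7349 -14.4467] [ 0.0683 -0.1517  0.072 ] [ 0.5849 -0.0383  0.1532]
```

```bash
cat > arc.py <<'E'
from plan import *
np.set_printoptions(precision=4,suppress=True)
piv=np.array([.6416,-.0448,.018]); L=.1655
def pose(a,t):  # pinch at bin angle a, tool tilt t (rad)
    T=Ro.from_rotvec(-yb*t).as_matrix(); Rt=T@np.stack([yb,xb,[0,0,-1]],1)
    c=piv+Ro.from_rotvec(-yb*a).as_matrix()@np.array([0,0,L]); return c+Rt[:,2]*env.pinch_z,Rt
def now():
    s=telemetry.observe(); c=s['position']-s['tool_rot'][:,2]*env.pinch_z-piv
    print(s['time_s'],'bin',np.arctan2(-c@xb,c[2]),'r',np.hypot(c@xb,c[2]),'ydev',c@yb,'F',s['ft_force'],'q',s['q'],s['grip_width']); return s['position'],s['tool_rot']
E
python3 - <<'E'
from arc import *
p,R=now()
rows([pose(a,t) for a,t in zip(np.linspace(.4,.82,13)[1:],np.linspace(.4,.547,13)[1:])],p,R,0)
E
```

```text
4.7 bin 0.39960822065345103 r 0.16548964103403588 ydev -1.4406798250608437e-05 F [2.884  0.241  0.8464] q [-17.2249  21.327   93.3989   6.2683  42.7349 -14.4467] 0.010543782055826584
[[-0, -6, 0, -0.5, -0.1, -0.1, 0], [-0, -5, 0, -0.7, 0, 0, 0], [-0, -6, 1, -0.7, 0, 0, 0], [-0, -5, 0, -0.7, 0, 0, 0], [0, -6, 1, -0.7, 0, 0, 0], [0, -5, 1, -0.7, 0, 0, 0], [0, -6, 0, -0.7, 0, 0, 0], [0, -5, 1, -0.7, 0, 0, 0], [0, -6, 2, -0.8, 0, 0, 0], [0, -5, 1, -0.7, 0, 0, 0], [0, -6, 1, -0.7, 0, 0, 0], [0, -5, 2, -0.7, 0, 0, 0]]
end [ 0.5311 -0.0323  0.1148]
```

{"op": "apply_moves", "data": {"series": [[0, -6, 0, -0.5, -0.1, -0.1, 0], [0, -5, 0, -0.7, 0, 0, 0], [0, -6, 1, -0.7, 0, 0, 0], [0, -5, 0, -0.7, 0, 0, 0], [0, -6, 1, -0.7, 0, 0, 0], [0, -5, 1, -0.7, 0, 0, 0], [0, -6, 0, -0.7, 0, 0, 0], [0, -5, 1, -0.7, 0, 0, 0], [0, -6, 2, -0.8, 0, 0, 0], [0, -5, 1, -0.7, 0, 0, 0], [0, -6, 1, -0.7, 0, 0, 0], [0, -5, 2, -0.7, 0, 0, 0]], "grip_force": 20}}

```text
time_s: 6.2
position: [0.5332, -0.0327, 0.1173]
tool_rot: [[0.114, 0.844, 0.523], [0.994, -0.095, -0.062], [-0.002, 0.527, -0.85]]
ft_force: [5.7, 13.3, 36.7]
grip_width: 0.011
gripper_force: 32.1
```

Run:
```python
from arc import *
p,R=now()
d=shot('side');cv2.imwrite('pics/s2.png',d['frame'][...,::-1])
```

```text
6.2 bin 0.801146826608827 r 0.16555031090087297 ydev -0.00019180355073792463 F [ 5.7492 13.2942 36.7304] q [-19.555   18.9903 110.2893  19.4044  20.6421 -29.4299] 0.011018816570341225
```

View pics/s2.png

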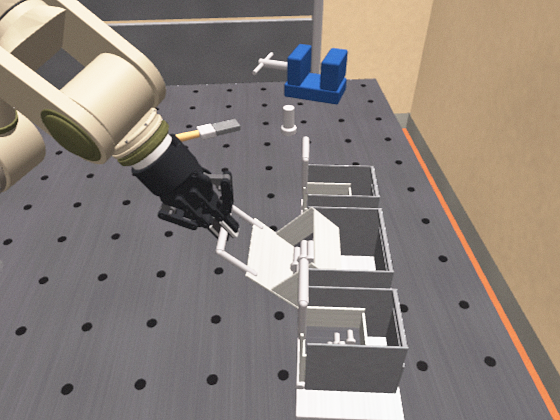

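The wide bin is tipped to its stop: the bar is at about (235,235) held in the gripper, and both neighbours are upright. I'll ease the press against the stop slightly and hold for over 2 s.

{"op": "apply_moves", "data": {"series": [[0, 1.5, -0.5, 0, 0, 0, 0], [0, 0, 0, 0, 0, 0, 0], [0, 0, 0, 0, 0, 0, 0], [0, 0, 0, 0, 0, 0, 0], [0, 0, 0, 0, 0, 0, 0], [0, 0, 0, 0, 0, 0, 0], [0, 0, 0, 0, 0, 0, 0], [0, 0, 0, 0, 0, 0, 0], [0, 0, 0, 0, 0, 0, 0], [0, 0, 0, 0, 0, 0, 0], [0, 0, 0, 0, 0, 0, 0], [0, 0, 0, 0, 0, 0, 0]]}}

```text
time_s: 7.75
position: [0.5333, -0.0325, 0.1175]
tool_rot: [[0.113, 0.847, 0.52], [0.994, -0.095, -0.06], [-0.002, 0.524, -0.852]]
ft_force: [3.7, 2.5, 11.8]
grip_width: 0.0108
gripper_force: 30.1
```

{"op": "apply_moves", "data": {"series": [[0, 0, 0, 0, 0, 0, 0], [0, 0, 0, 0, 0, 0, 0], [0, 0, 0, 0, 0, 0, 0], [0, 0, 0, 0, 0, 0, 0], [0, 0, 0, 0, 0, 0, 0]]}}

```text
time_s: 8.38
position: [0.5333, -0.0325, 0.1176]
tool_rot: [[0.113, 0.847, 0.52], [0.994, -0.095, -0.06], [-0.002, 0.524, -0.852]]
ft_force: [3.9, 2.6, 14.1]
grip_width: 0.0108
gripper_force: 30.1
```

Run:
```python
from arc import *
p,R=now()
p,R=rows([pose(a,t) for a,t in zip(np.linspace(.8,.4,13)[1:],np.linspace(.55,.38,13)[1:])],p,R,0)
rows([pose(a,t) for a,t in zip(np.linspace(.4,-.01,13)[1:],np.linspace(.38,.0,13)[1:])],p,R,0)
```

```text
8.375 bin 0.7996515844069303 r 0.16569737194628445 ydev -2.0089614378545665e-05 F [ 3.9377  2.5593 14.0726] q [-19.5272  18.9736 110.1017  18.9851  21.0525 -29.0152] 0.010754925421082357
[[0, 5, -1, 0.9, 0.1, 0.1, 0], [0, 5, -1, 0.8, -0, -0, 0], [0, 5, -1, 0.8, -0, -0, 0], [0, 6, -1, 0.8, -0, -0, 0], [0, 5, -1, 0.8, -0, -0, 0], [0, 5, -1, 0.8, -0, -0, 0], [0, 5, -1, 0.8, -0, -0, 0], [0, 5, -0, 0.9, -0, -0, 0], [0, 6, -1, 0.8, -0, -0, 0], [0, 5, 0, 0.8, -0, -0, 0], [0, 5, -0, 0.8, -0, -0, 0], [0, 5, -0, 0.8, -0, -0, 0]]
end [ 0.5843 -0.0384  0.1527]
[[0, 5, -0, 1.8, -0, -0, 0], [0, 5, -0, 1.8, -0, -0, 0], [0, 5, -0, 1.8, -0, -0, 0], [0, 6, -0, 1.9, -0, -0, 0], [0, 5, -0, 1.8, -0, -0, 0], [0, 5, -0, 1.8, -0, -0, 0], [0, 5, -0, 1.8, -0, -0, 0], [0, 5, -0, 1.8, -0, -0, 0], [0, 5, 0, 1.8, -0, -0, 0], [0, 5, 0, 1.8, -0, -0, 0], [0, 5, 0, 1.9, -0, -0, 0], [0, 5, 0, 1.8, -0, -0, 0]]
end [ 0.6432 -0.0451  0.1652]
```

{"op": "apply_moves", "data": {"series": [[0, 5, -1, 0.9, 0.1, 0.1, 0], [0, 5, -1, 0.8, 0, 0, 0], [0, 5, -1, 0.8, 0, 0, 0], [0, 6, -1, 0.8, 0, 0, 0], [0, 5, -1, 0.8, 0, 0, 0], [0, 5, -1, 0.8, 0, 0, 0], [0, 5, -1, 0.8, 0, 0, 0], [0, 5, 0, 0.9, 0, 0, 0], [0, 6, -1, 0.8, 0, 0, 0], [0, 5, 0, 0.8, 0, 0, 0], [0, 5, 0, 0.8, 0, 0, 0], [0, 5, 0, 0.8, 0, 0, 0]]}}

```text
time_s: 9.88
position: [0.5821, -0.0379, 0.1512]
tool_rot: [[0.112, 0.925, 0.362], [0.994, -0.105, -0.039], [0.002, 0.364, -0.931]]
ft_force: [-8.2, -0.6, 14.8]
grip_width: 0.0108
gripper_force: 31.2
```

{"op": "apply_moves", "data": {"series": [[0, 5, 0, 1.8, 0, 0, 0], [0, 5, 0, 1.8, 0, 0, 0], [0, 5, 0, 1.8, 0, 0, 0], [0, 6, 0, 1.9, 0, 0, 0], [0, 5, 0, 1.8, 0, 0, 0], [0, 5, 0, 1.8, 0, 0, 0], [0, 5, 0, 1.8, 0, 0, 0], [0, 5, 0, 1.8, 0, 0, 0], [0, 5, 0, 1.8, 0, 0, 0], [0, 5, 0, 1.8, 0, 0, 0], [0, 5, 0, 1.9, 0, 0, 0], [0, 5, 0, 1.8, 0, 0, 0]]}}

```text
time_s: 11.38
position: [0.6417, -0.0447, 0.1638]
tool_rot: [[0.112, 0.994, -0.007], [0.994, -0.112, 0.003], [0.002, -0.007, -1.0]]
ft_force: [-17.3, 1.2, 18.8]
grip_width: 0.0109
gripper_force: 32.2
```

{"op": "apply_moves", "data": {"series": [[0, 0, 0, 0, 0, 0, 0], [0, 0, 0, 0, 0, 0, 0]]}}

```text
time_s: 11.62
position: [0.6415, -0.0446, 0.1638]
tool_rot: [[0.112, 0.994, -0.006], [0.994, -0.112, 0.003], [0.002, -0.006, -1.0]]
ft_force: [-2.2, -0.8, 14.3]
grip_width: 0.011
gripper_force: 31.1
```

Run:
```python
from arc import *
print(now())
```

```text
11.625 bin 3.6764908688092134e-05 r 0.16453841789300375 ydev 0.00011555520147347881 F [-2.2414 -0.7532 14.321 ] q [-14.5386  34.1883  64.1966   0.0752  81.9883  -8.1154] 0.011012592776956574
(array([ 0.6415, -0.0446,  0.1638]), array([[ 0.1121,  0.9937, -0.006 ],
       [ 0.9937, -0.112 ,  0.0029],
       [ 0.0022, -0.0063, -1.    ]]))
```

{"op": "apply_moves", "data": {"series": [[0, 1, 0, 0, 0, 0, 0], [0, 0, 0, 0, 0, 0, 1], [0, 0, 0, 0, 0, 0, 1], [0, 0, 0, 0, 0, 0, 1], [0, 0, 0, 0, 0, 0, 1], [0, 0, 0, 0, 0, 0, 1], [0, 0, 0, 0, 0, 0, 1], [0, 0, -20, 0, 0, 0, 1], [0, 0, -40, 0, 0, 0, 1], [0, 0, -40, 0, 0, 0, 1], [0, 0, 0, 0, 0, 0, 1], [0, 0, 0, 0, 0, 0, 1]]}}

```text
time_s: 13.12
position: [0.6431, -0.0451, 0.2616]
tool_rot: [[0.113, 0.994, -0.008], [0.994, -0.113, 0.003], [0.002, -0.008, -1.0]]
ft_force: [0.0, 0.6, -0.5]
grip_width: 0.0856
gripper_force: 0.0
```

Run:
```python
from arc import *
now()
d=shot('wrist');P=cloud(d); m=(P[...,2]>.165)&(P[...,2]<.2)
n,l,st,c=cv2.connectedComponentsWithStats(m.astype(np.uint8))
for i in range(1,n):
    if st[i,4]<100: continue
    Q=P[l==i];print(st[i],np.median(Q,0))
d=shot('side');cv2.imwrite('pics/s3.png',d['frame'][...,::-1])
P=cloud(d)
d0=np.load('side.npy')
for r,c in [(150,305),(200,305),(225,305),(280,303)]: print(d0[r,c],P[r,c])
```

```text
13.125 bin -0.006587034026903935 r 0.2622605323203296 ydev -0.00017119979725557178 F [ 0.0124  0.5595 -0.5025] q [-14.533   31.103   53.7222   0.0499  95.6707  -8.0385] 0.08558527021305581
[ 267    0   19   80 1373] [0.6561 0.0836 0.1881]
[ 269  146   16  132 1891] [ 0.6427 -0.0346  0.1882]
[271 311  13  53 598] [ 0.6288 -0.1588  0.1874]
[0.6557 0.083  0.1892] [0.6559 0.0845 0.1882]
[ 0.6427 -0.042   0.1887] [ 0.6427 -0.0423  0.1889]
[ 0.6375 -0.0925  0.1882] [ 0.6376 -0.092   0.1877]
[ 0.6256 -0.1851  0.1885] [ 0.6256 -0.1849  0.1882]
```

View pics/s3.png

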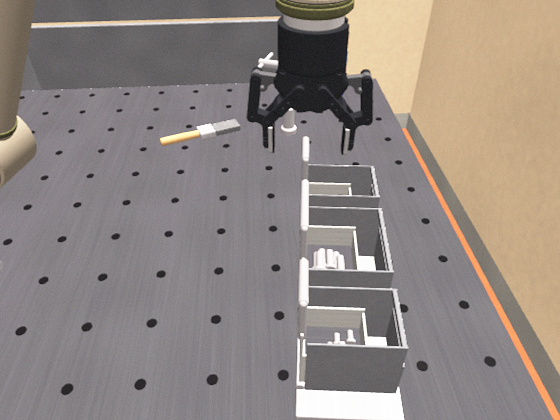

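All three bars (columns ~305, rows 150, 210 and 280) are where they were at the start, and the gripper is clear above.

```bash
python3 -c "
from rig import env
print(env.close_job())"
```

```text
the job is handed in; nothing more can be done
None
```

The widest bin (the middle one) was tipped to its open stop, held there just over 2 s, pushed back fully home and released; the other two bins stayed shut, and the job is handed in.

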